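# Switch on the interlocked gas changeover bank

## Robot

A 6-joint arm with a two-finger parallel gripper is mounted at the origin on the work surface. World frame = base frame: x ahead of the robot, y to its left, z up, the work surface at z = 0. Lengths are in m, angles in degrees, forces in N, time in s.
With the tool pointing down it reaches from about 0.4 to 0.825 m from the base axis. Payload 7 kg.
Tool frame: the origin (TCP) lies at the centre of the arm's flange, where the gripper is bolted on; the fingertips stand 178 mm ahead of it and the grasp point (between the pads) lies 159 mm ahead of it (tip_reach is the distance from the TCP to the fingertips, in m); z points along the fingers, y is the line along which they close (so a half turn about z gives the same grasp; the last joint's range is limited). The gripper opens to 88 mm and grips with 3 to 60 N. Pads are 19 mm wide; open, the fingers measure 130 mm over their backs; the gripper's body (78 mm by 193 mm) begins 47 mm behind the grasp point.
Start: joints at [85.376, 20.546, 0.682, 0, -70.136, -16.507], TCP at [0.243, 0.63, 0.405] pointing down, gripper open.
Joint ranges: [-176.03, 176.03], [-82.01, 121.73], [-58.28, 71.71], [-173.87, 95.51], [-174.79, -0.11], [-173.66, 173.66]. Speed limits (degrees/s): [136.94, 136.94, 172.46, 180, 180, 180].

## Interface

Orientations are given as [roll, pitch, yaw] about the fixed x, y, z axes, in that order (R = Rz(yaw) Ry(pitch) Rx(roll)).
In Python, from plant import * gives the robot as it stands.
- The arm moves only by the shell command python3 -m handwheel 'ROWS'. ROWS is JSON, a list of rows, each a list of 7 numbers: the opening, from -1 (shut) to 1 (fully open), then the shift along the tool's x, y, z as a fraction of full scale, then the turn, a rotation vector about the tool's x, y, z as a fraction of full scale. A call has 1 to 5 rows; each row shifts and turns the commanded pose from where the row before left it, along the tool's axes as they then stand; what a row does not reach is not made up. Full scale, the value 1, is 0.025 m for a shift and 6 degrees for a turn. A row lasts 1/8 s, in which the tool goes at most 62.5 mm and 10.7 degrees, less where a joint would pass 70% of its speed; a pose out of reach is approached as far as the arm can. A call with a number of a shift or a turn outside -1 to 1 is refused whole. A call with a gripper value outside its range is refused whole. The fingers move at their own pace and stop on an object; the grip force is fixed at half the most. Time passes only in rows, so rows that do not move let the fingers close. It gives the time, the measured TCP pose, the force, the opening and the grip force at its end, in the units of the state.
- get_obs(): the state, without advancing time (a new reading comes with each control period).
- snapshot(name): name is "scene" or "top" or "wrist"; returns a dict with "color" (480x640x3 uint8, red, green, blue), "fx", "fy", "cx", "cy" (pixels), "k1" (the pictures are not rectified: a ray, as slopes to the right and down, at radius r is drawn at 1 + k1 r^2 times it, then the intrinsics apply), "R" (3x3) and "t" (3): a world point X has camera coordinates R X + t; the wrist camera has in their place "tool_from_camera" (4x4, takes a point from camera to tool coordinates, whose origin is the TCP and whose axes are the flange's). Camera axes: x right, y down, z forward; pixel columns grow to the right and rows downward; lengths in m; the calibration is good to about 2 mm. A picture is of the moment at which its call begins: read the wrist's pose just before it. There is no depth.
- close_job(): hands the job in; it is judged then, once.
The state is a dict: "clock": time; "joint_pos": joint angles; "qvel": joint speeds; "tau": joint torques, N m; "tool_pos": TCP position; "orientation": TCP orientation; "force": force on the tool from outside, world axes, zero at the start; "moment": the same for the moment, N m; "opening": finger opening in m; "gripper_force": force on a finger pad.
Only numpy, scipy, OpenCV 4.12 (cv2) and the standard library are available. Lean on these libraries where they do the work, as an engineer would, in place of code of your own. Each camera call takes 0.05 s, during which the arm holds its last target. There are 200 camera calls.

## Task

Switch on the oxygen changeover bank: throw all three lever valves from off, leaning towards you, fully over to on, leaning away. The interlock lets them over only one at a time in an order that is not marked and differs from day to day, so feel for it: a lever that is blocked gives a little and stops dead; do not force it, leave it and try another. Leave the small things standing around the bank where they are.

Things in the scene. Friction and masses are not known exactly. Their poses are not given: they have to be found in the camera images.
- bank: bench-top gas changeover bank, fixed to the bench: white housing 150 mm (x) by 500 mm (y) by 85 mm high, origin at the centre of its underside, x pointing away from the robot at yaw 0. Three identical levers rise from its top in a row along y, 120 mm apart (left +y, middle, right -y). Only one lever is free at the start; once it is fully over a second comes free, then the third; the order is random and unseen
- rail_mid (a point): centre of the underside of the steel rail above the levers: along the bank's y, 520 mm long, 50 mm wide (x), 25 mm thick, underside 330 mm over the table, 20 mm to +x of the pivots; 22 mm posts at y = +-235 mm carry 56 mm gauges facing -x, 235 mm up. An upright tool following a lever over runs into it; one tilted 30 to 45 degrees, its body leaning back to -x, passes
- lever_left (a joint): angle of the left lever (rad): 0 = off, leaning 0.5 rad towards the robot (the bank's -x); 0.5 upright; 1.0 = fully on, at its end stop, leaning 0.5 rad to +x. Free, it turns with light friction (2 to 3 N at the grip) and stays where left. Blocked, it has under 0.1 rad of play, then a firm, slightly springy stop
- lever_middle (a joint): angle of the middle lever (rad): 0 = off, leaning 0.5 rad towards the robot (the bank's -x); 0.5 upright; 1.0 = fully on, at its end stop, leaning 0.5 rad to +x. Free, it turns with light friction (2 to 3 N at the grip) and stays where left. Blocked, it has under 0.1 rad of play, then a firm, slightly springy stop
- lever_right (a joint): angle of the right lever (rad): 0 = off, leaning 0.5 rad towards the robot (the bank's -x); 0.5 upright; 1.0 = fully on, at its end stop, leaning 0.5 rad to +x. Free, it turns with light friction (2 to 3 N at the grip) and stays where left. Blocked, it has under 0.1 rad of play, then a firm, slightly springy stop
- lever_left_tip (a point): centre of the free end of the left lever, 134 mm from its pivot. The outer 64 mm of the lever (70 to 134 mm from the pivot) is a black cylindrical grip of 24 mm diameter; below it is a steel rod of 14 mm diameter
- lever_middle_tip (a point): centre of the free end of the middle lever, 134 mm from its pivot. The outer 64 mm of the lever (70 to 134 mm from the pivot) is a black cylindrical grip of 24 mm diameter; below it is a steel rod of 14 mm diameter
- lever_right_tip (a point): centre of the free end of the right lever, 134 mm from its pivot. The outer 64 mm of the lever (70 to 134 mm from the pivot) is a black cylindrical grip of 24 mm diameter; below it is a steel rod of 14 mm diameter
- lever_left_pivot (a point): point on the pivot axis of the left lever (fixed to the bank, 85 mm above the table, level with the top of the housing); the pivot axis is the bank's y axis
- lever_middle_pivot (a point): point on the pivot axis of the middle lever (fixed to the bank, 85 mm above the table, level with the top of the housing); the pivot axis is the bank's y axis
- lever_right_pivot (a point): point on the pivot axis of the right lever (fixed to the bank, 85 mm above the table, level with the top of the housing); the pivot axis is the bank's y axis
- vial: loose amber vial 30 mm diameter, 55 mm high, standing in front (-x) of the bank; bystander
- syringe: loose empty syringe about 135 mm long, 26 mm over its flange, lying in front (-x) of the bank; bystander
- disinfectant: loose white bottle 68 mm diameter, 170 mm high, standing beyond the bank's left (+y) end; bystander
- bowl: loose steel bowl 120 mm diameter, 45 mm high, behind (+x) the bank; bystander
- ointment_jar: loose white jar 52 mm diameter, 45 mm high, behind (+x) the bank; bystander

How it is judged (in metres and radians):
At the end, for the whole second after the job is handed in: all three levers are fully on (each joint above 0.92 of its 1.0 rad), left there (value of joint each of lever_left, lever_middle, lever_right above 0.92 rad); the robot touches nothing.
It fails at once if a lever that had not come over to on was forced (pushed with more than 40 N) ((value of joint lever_left below 0.9 rad and contact force between the fingers and lever_left above 40 N) or (value of joint lever_left below 0.9 rad and contact force between the arm and lever_left above 40 N) or (value of joint lever_middle below 0.9 rad and contact force between the fingers and lever_middle above 40 N) or (value of joint lever_middle below 0.9 rad and contact force between the arm and lever_middle above 40 N) or (value of joint lever_right below 0.9 rad and contact force between the fingers and lever_right above 40 N) or (value of joint lever_right below 0.9 rad and contact force between the arm and lever_right above 40 N)).
It fails at once if a small thing around the bank was displaced by more than 30 mm (distance of any of vial, syringe, disinfectant, bowl, ointment_jar from where it was at the start of the episode above 0.03 m).
It also fails if it takes over 72 s, if anything falls off the work surface, if the arm or the gripper's body presses on something with over 40 N, if the wrist force passes 120 N, or if a joint passes its speed limit or range.

## Working session

There is one attempt and no reset: what is moved stays moved. The work goes in short steps, Python scripts to look and compute and a shell command to move; the robot and the scene stay as the last step left them, time stands still between calls to the robot, and variables do not carry over. Pictures are saved under pics/ and viewed, at most 10 in all, crops included, and the job is handed in when it is done.

```bash
ls; mkdir -p pics
python3 - <<'E'
from plant import *
import cv2
o=get_obs();print(o)
for n in("scene","top"):
    s=snapshot(n);cv2.imwrite(f"pics/{n}0.png",s["color"][:,:,::-1]);print(n,{k:v for k,v in s.items() if k!="color"})
E
```

```text
pics
{'clock': 0.0, 'joint_pos': array([ 8.53764000e+01,  2.05919843e+01,  6.32341454e-01, -2.22011831e-02,
       -7.01347164e+01, -1.65062657e+01]), 'qvel': array([ 0.01468069,  0.08464984, -0.04068771,  0.03877521,  0.00909071,
        0.03905269]), 'tau': array([-1.05288764e-03, -5.82715452e+01,  2.93061000e+01,  6.99717566e+00,
        6.90771107e-03, -1.56751439e-04]), 'tool_pos': array([0.24325653, 0.62942711, 0.4036988 ]), 'orientation': array([ 1.79903599e+02, -6.80208214e-03, -2.11374213e+01]), 'force': array([ 0.10797966, -0.7169061 ,  0.05514796]), 'moment': array([-0.00014894, -0.00126229,  0.0225482 ]), 'gripper_force': 0.0, 'opening': 0.08766429342872696}
scene {'fx': 528.3356550952705, 'fy': 528.3356550952705, 'cx': 326.89943509336774, 'cy': 234.08555983387757, 'k1': -0.07735126356043727, 'R': array([[-0.41389951,  0.91030086,  0.00628756],
       [ 0.48651612,  0.22703848, -0.84365609],
       [-0.76940838, -0.34612985, -0.53684716]]), 't': array([ 0.12928217, -0.13882784,  1.73540066])}
top {'fx': 434.96363509189104, 'fy': 434.96363509189104, 'cx': 324.02723235220117, 'cy': 240.30569157785024, 'k1': -0.04282489912982278, 'R': array([[ 0.02154522, -0.99960277, -0.01816867],
       [-0.98370994, -0.01795165, -0.17886446],
       [ 0.17846725,  0.02172638, -0.98370595]]), 't': array([0.12020856, 0.61676132, 0.8442182 ])}
```

View pics/scene0.png

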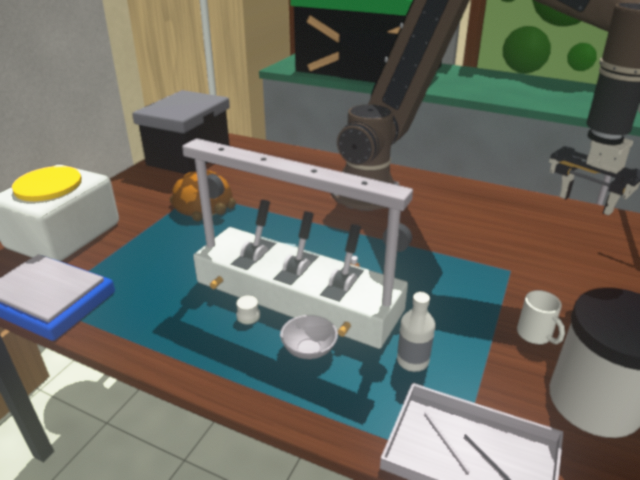

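View pics/top0.png

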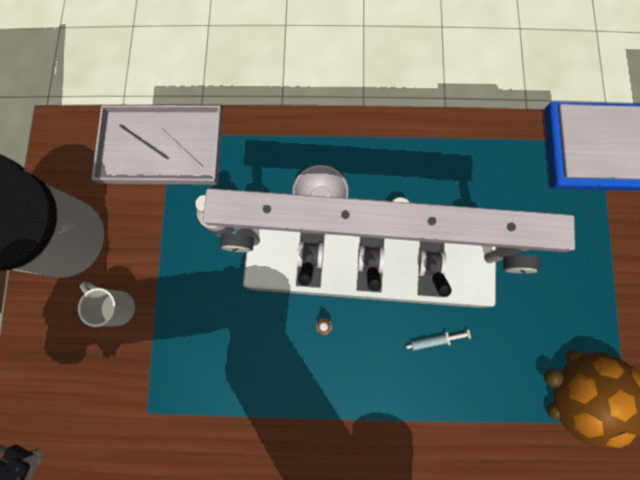

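The scene view shows the bank from behind, with the rail from (185,148) to (408,195). In the top view the rail corners are near (206,190), (575,214), (573,250) and (205,225). The housing's front top edge runs (244,287) to (494,305). Grip tips are near (305,280), (373,284) and (444,290), the vial is at (324,327), and the syringe spans (408,347) to (470,334).

```bash
cat > h.py <<'E'
import numpy as np, cv2
def ray(s,px):
    K=np.array([[s["fx"],0,s["cx"]],[0,s["fy"],s["cy"]],[0,0,1]])
    p=cv2.undistortPoints(np.array([[px]],float),K,np.array([s["k1"],0,0,0]))[0,0]
    R=np.array(s["R"]);t=np.array(s["t"]);return -R.T@t, R.T@np.array([p[0],p[1],1])
def plane(s,px,z):
    o,d=ray(s,px);return o+d*(z-o[2])/d[2]
def proj(s,X):
    c=np.array(s["R"])@X+s["t"];x,y=c[:2]/c[2];f=1+s["k1"]*(x*x+y*y)
    return np.array([s["fx"]*x*f+s["cx"],s["fy"]*y*f+s["cy"]])
def tri(s1,p1,s2,p2):
    a,u=ray(s1,p1);b,v=ray(s2,p2)
    k=np.linalg.lstsq(np.c_[u,-v],b-a,rcond=None)[0];P,Q=a+u*k[0],b+v*k[1]
    return (P+Q)/2,np.linalg.norm(P-Q)
E
python3 - <<'E'
from plant import *
from h import *
s=snapshot("top");S=snapshot("scene");np.set_printoptions(precision=4,suppress=True)
g=s["color"].astype(int)
print("rail",*[plane(s,p,.355) for p in[(206,190),(575,214),(573,250),(205,225)]],sep="\n")
print("front",*[plane(s,p,.085) for p in[(244,287),(494,305)]],sep="\n")
# housing mask: white
m=(g.min(2)>185).astype(np.uint8);m[:225]=0;m[315:]=0;m[:,:235]=0;m[:,510:]=0
c=max(cv2.findContours(m,0,2)[0],key=cv2.contourArea).reshape(-1,2)
xs=np.arange(250,490);e=np.array([[x,max(np.where(m[:,x])[0],default=0)] for x in xs]);e=e[e[:,1]>275]
k=np.polyfit(e[:,0],e[:,1],1);print("edge",k,c.min(0),c.max(0))
a,b=plane(s,(250,np.polyval(k,250)+.5),.085),plane(s,(490,np.polyval(k,490)+.5),.085);d=a-b
print(a,b,"yaw",np.degrees(np.arctan2(-d[0],d[1])))
# tips dark
for n,x0,x1 in(("L",290,325),("M",355,390),("R",420,460)):
    mm=(g.max(2)<45).astype(np.uint8);mm[:258]=0;mm[300:]=0;mm[:,:x0]=0;mm[:,x1:]=0
    cc=max(cv2.findContours(mm,0,2)[0],key=cv2.contourArea).reshape(-1,2);print(n,cc.min(0),cc.max(0),cv2.fitEllipse(cc))
print("scene tips",[tri(s,p,S,q) for p,q in(((305,277),(354,229)),((373,281),(307,217)),((444,287),(264,205)))])
print("vial",plane(s,(324,327),.055),"syr",plane(s,(408,347),.01),plane(s,(470,334),.01))
E
```

```text
rail
[0.6295 0.2946 0.355 ]
[ 0.6038 -0.2235  0.355 ]
[ 0.5528 -0.2165  0.355 ]
[0.5788 0.2924 0.355 ]
front
[0.5124 0.288  0.085 ]
[ 0.4868 -0.2029  0.085 ]
edge [  0.084  264.4351] [246 230] [494 305]
[0.5148 0.2762 0.085 ] [ 0.4845 -0.195   0.085 ] yaw -3.6741155917760344
L [298 262] [313 284] ((305.45587158203125, 273.8684387207031), (12.4508695602417, 25.008352279663086), 15.458512306213379)
M [367 267] [380 289] ((373.1423034667969, 278.7464294433594), (12.467707633972168, 26.072782516479492), 170.50184631347656)
R [433 272] [450 295] ((440.8554382324219, 284.1792297363281), (12.186123847961426, 26.05706787109375), 152.4294891357422)
scene tips [(array([0.5243, 0.161 , 0.1945]), np.float64(0.00021342413171040596)), (array([0.52  , 0.0432, 0.1935]), np.float64(0.0009155038911562304)), (array([ 0.5115, -0.0775,  0.1925]), np.float64(0.0018936426829997397))]
vial [0.4378 0.1287 0.055 ] syr [ 0.3995 -0.0468  0.01  ] [ 0.4284 -0.1773  0.01  ]
```

```bash
cat >> h.py <<'E'
from scipy.spatial.transform import Rotation as Ro
P0=np.array([.573,.039,.085]);Y=-3.
def rot(o): return Ro.from_euler("xyz",o,degrees=True)
LV={"L":(.12,10,-.01),"M":(0,0,0),"R":(-.12,-10,.01)}  # y offset, extra yaw, inward shift
def tcp(l,a,tilt=38,r=.095,back=0,up=0,extra=None):
    """TCP for fingertip front corner touching lever l at joint angle a"""
    yo,ey,sh=LV[l];ey=ey if extra is None else extra
    R=rot([180,-tilt,Y+ey]);f=a-.5;B=rot([0,0,Y])
    C=P0+B.apply([r*np.sin(f)-.012*np.cos(f)-back,yo+sh,r*np.cos(f)+.012*np.sin(f)+up])
    return C-R.apply([.0095,0,.178]),R
def go(p,R=None):
    from plant import get_obs
    o=get_obs();c=rot(o["orientation"]);R=R or c
    print("at",o["tool_pos"].round(4),o["orientation"].round(1),"t",o["clock"],"F",o["force"].round(1),"q",o["joint_pos"].round(0))
    print("to",np.round(p,4),R.as_euler("xyz",degrees=True).round(1))
    print("turn now",(np.degrees((c.inv()*R).as_rotvec())/6).round(2),"shift@now",(c.inv().apply(p-o["tool_pos"])/.025).round(2),"shift@target",(R.inv().apply(p-o["tool_pos"])/.025).round(2))
E
python3 - <<'E'
from h import *
go(np.array([.36,.16,.42]))
for l in "LMR":
  for a in(0,.5,1):print(l,a,*[x.round(3) for x in (tcp(l,a)[0],)])
E
```

```text
at [0.2433 0.6295 0.4041] [179.9  -0.  -21.1] t 0.2 F [-0.6  0.7  0.1] q [ 85.  21.   1.  -0. -70. -17.]
to [0.36 0.16 0.42] [179.9  -0.  -21.1]
turn now [0. 0. 0.] shift@now [11.12 15.83 -0.62] shift@target [11.12 15.83 -0.62]
L 0 [0.407 0.138 0.297]
L 0.5 [0.451 0.135 0.314]
L 1 [0.498 0.133 0.309]
M 0 [0.4   0.048 0.297]
M 0.5 [0.444 0.046 0.314]
M 1 [0.491 0.043 0.309]
R 0 [ 0.397 -0.042  0.297]
R 0.5 [ 0.441 -0.044  0.314]
R 1 [ 0.488 -0.046  0.309]
```

```bash
H="python3 -m handwheel"
$H '[[-1,0.3,0.45,-0.03,0,0,0],[-1,0.62,0.88,-0.03,0,0,0],[-1,0.62,0.88,-0.03,0,0,0],[-1,0.62,0.88,-0.03,0,0,0],[-1,0.62,0.88,-0.03,0,0,0]]'
$H '[[-1,0.62,0.88,-0.03,0,0,0],[-1,0.62,0.88,-0.03,0,0,0],[-1,0.62,0.88,-0.03,0,0,0],[-1,0.62,0.88,-0.03,0,0,0],[-1,0.62,0.88,-0.03,0,0,0]]'
$H '[[-1,0.62,0.88,-0.03,0,0,0],[-1,0.62,0.88,-0.03,0,0,0],[-1,0.62,0.88,-0.03,0,0,0],[-1,0.62,0.88,-0.03,0,0,0],[-1,0.62,0.88,-0.03,0,0,0]]'
python3 -c "
from h import *
p,R=tcp('L',0,back=.05,up=.06);go(p,R)"
```

```text
clock: 0.82
tool_pos: [0.2727, 0.5102, 0.4086]
orientation: [-180.0, 0.0, -21.1]
force: [0.5, -0.0, 0.4]
opening: 0.0431
gripper_force: 0.0
clock: 1.45
tool_pos: [0.3054, 0.3797, 0.4123]
orientation: [-180.0, -0.0, -21.1]
force: [-0.4, 0.6, -0.3]
opening: 0.0007
gripper_force: 0.0
clock: 2.08
tool_pos: [0.3379, 0.2491, 0.416]
orientation: [-180.0, -0.0, -21.1]
force: [-0.3, 0.3, 0.5]
opening: 0.0004
gripper_force: 0.0
at [0.3379 0.2491 0.416 ] [-180.    -0.   -21.1] t 2.075 F [-0.3  0.3  0.5] q [ 64.  -5. -28.   0. -67.   5.]
to [0.3566 0.1401 0.357 ] [180. -38.   7.]
turn now [ 1.55  6.2  -4.51] shift@now [2.27 3.8  2.36] shift@target [-1.29  4.42  1.99]
```

```bash
H="python3 -m handwheel"
$H '[[-1,0.57,0.95,0,0,0,0],[-1,0.57,0.95,0,0,0,0],[-1,0.57,0.95,0,0,0,0],[-1,0.57,0.95,0,0,0,0]]'
$H '[[-1,0,0,0,0.19,0.77,-0.56],[-1,0,0,0,0.19,0.77,-0.56],[-1,0,0,0,0.19,0.77,-0.56],[-1,0,0,0,0.19,0.77,-0.56]]'
$H '[[-1,0,0,0,0.19,0.77,-0.56],[-1,0,0,0,0.19,0.77,-0.56],[-1,0,0,0,0.19,0.77,-0.56],[-1,0,0,0,0.19,0.77,-0.56]]'
python3 -c "
from h import *
p,R=tcp('L',0,back=.05,up=.06);go(p,R)"
```

```text
clock: 2.58
tool_pos: [0.3565, 0.14, 0.416]
orientation: [-180.0, -0.0, -21.1]
force: [0.6, -0.9, -1.3]
opening: 0.0005
gripper_force: 0.0
clock: 3.08
tool_pos: [0.3565, 0.1409, 0.416]
orientation: [-177.6, -19.0, -7.9]
force: [-0.5, -0.9, -0.1]
opening: 0.0006
gripper_force: 0.0
clock: 3.58
tool_pos: [0.3641, 0.1442, 0.4317]
orientation: [179.8, -36.8, 7.0]
force: [0.4, -0.5, 0.4]
opening: 0.0003
gripper_force: 0.0
at [0.3641 0.1442 0.4317] [179.8 -36.8   7. ] t 3.575 F [ 0.4 -0.5  0.4] q [ 55. -20. -58.  49. -36.   5.]
to [0.3566 0.1401 0.357 ] [180. -38.   7.]
turn now [ 0.03  0.19 -0.01] shift@now [-2.04  0.12  2.2 ] shift@target [-2.09  0.12  2.16]
```

```bash
H="python3 -m handwheel"; python3 -c "
from h import *
p,R=tcp('L',0,back=.02);go(p,R)"
$H '[[-1,-0.54,0.03,0.8,0,0,0],[-1,-0.54,0.03,0.8,0,0,0],[-1,-0.54,0.03,0.8,0,0,0]]'
python3 -c "
from h import *
p,R=tcp('L',0,back=.02);go(p,R)"
```

```text
at [0.3641 0.1442 0.4317] [179.8 -36.8   7. ] t 3.575 F [ 0.4 -0.5  0.4] q [ 55. -20. -58.  49. -36.   5.]
to [0.3866 0.1386 0.297 ] [180. -38.   7.]
turn now [ 0.03  0.19 -0.01] shift@now [-2.54  0.32  4.83] shift@target [-2.63  0.33  4.78]
clock: 3.95
tool_pos: [0.3899, 0.1502, 0.3987]
orientation: [179.7, -33.5, 6.8]
force: [-0.3, 0.0, -0.6]
opening: 0.0004
gripper_force: 0.0
at [0.3899 0.1502 0.3987] [179.7 -33.5   6.8] t 3.95 F [-0.3  0.  -0.6] q [ 50. -14. -58.  50. -30.   6.]
to [0.3866 0.1386 0.297 ] [180. -38.   7.]
turn now [ 0.08  0.75 -0.03] shift@now [-2.4   0.43  3.29] shift@target [-2.65  0.45  3.09]
```

```bash
H="python3 -m handwheel"
cat >> h.py <<'E'
def tcp2(l,a,tilt=20,s=.03,back=0,up=0,extra=None):
    """finger front face touching lever's end, fingertip s beyond it (falls back to corner contact at r=.134-s)"""
    if np.radians(tilt)>.5-a: return tcp(l,a,tilt,.134-s,back,up,extra)
    yo,ey,sh=LV[l];ey=ey if extra is None else extra
    R=rot([180,-tilt,Y+ey]);f=a-.5
    E=P0+rot([0,0,Y]).apply([.134*np.sin(f)-.012*np.cos(f)-back,yo+sh,.134*np.cos(f)+.012*np.sin(f)+up])
    return E-R.apply([.0095,0,.178-s]),R
E
$H '[[-1,0,0,0,0,-0.8,0],[-1,0,0,0,0,-0.8,0],[-1,0,0,0,0,-0.7,0]]'
python3 -c "
from h import *
p,R=tcp2('L',0,back=.02);go(p,R)"
```

```text
clock: 4.32
tool_pos: [0.3895, 0.1511, 0.3989]
orientation: [179.7, -19.6, 6.7]
force: [0.9, -0.1, 0.2]
opening: 0.0004
gripper_force: 0.0
at [0.3895 0.1511 0.3989] [179.7 -19.6   6.7] t 4.325 F [ 0.9 -0.1  0.2] q [ 55. -11. -45.  21. -45.  29.]
to [0.425  0.1466 0.3327] [180. -20.   7.]
turn now [ 0.06  0.07 -0.04] shift@now [0.42 0.33 2.96] shift@target [0.4  0.35 2.97]
```

```bash
H="python3 -m handwheel"; 
$H '[[-1,0,0.12,0.98,0,0,0],[-1,0,0.12,0.98,0,0,0],[-1,0,0.1,0.98,0,0,0],[-1,0,0,0,0,0,0]]'
python3 - <<'E'
from plant import *
import cv2
from h import *
p,R=tcp2('L',0,back=.0);go(p,R)
S=snapshot("scene");cv2.imwrite("pics/s1.png",cv2.resize(S["color"][130:370,180:500,::-1],None,fx=2,fy=2))
E
```

```text
clock: 4.82
tool_pos: [0.4153, 0.1438, 0.3284]
orientation: [179.5, -19.6, 6.7]
force: [0.3, 0.2, 0.8]
opening: 0.0008
gripper_force: 0.0
at [0.4153 0.1438 0.3284] [179.5 -19.6   6.7] t 4.825 F [0.3 0.2 0.8] q [ 49.  -4. -51.  27. -31.  26.]
to [0.445  0.1455 0.3327] [180. -20.   7.]
turn now [ 0.1   0.07 -0.05] shift@now [1.18 0.07 0.24] shift@target [1.18 0.08 0.24]
```

View pics/s1.png

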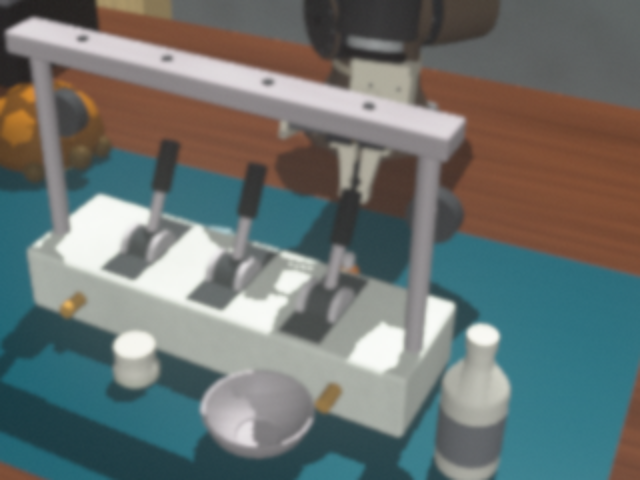

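The crop shows the closed fingertips (355,185) just behind the left lever's grip, roughly in line with it. Next I approach in small steps and watch the force.

```bash
H="python3 -m handwheel"; f(){ grep -E "tool_pos|force: \["; }
$H '[[-1,0.37,0.05,0.14,0,0,0],[-1,0.37,0.05,0.14,0,0,0],[-1,0,0,0,0,0,0]]'|f
$H '[[-1,0.15,0.03,0.05,0,0,0]]'|f
$H '[[-1,0.15,0.03,0.05,0,0,0]]'|f
$H '[[-1,0.1,0.02,0.04,0,0,0]]'|f
$H '[[-1,0.1,0.02,0.04,0,0,0]]'|f
$H '[[-1,0,0,0,0,0,0]]'|f
```

```text
tool_pos: [0.436, 0.1447, 0.3311]
force: [-1.0, 0.3, 0.5]
tool_pos: [0.4391, 0.144, 0.3308]
force: [0.4, -0.5, -0.2]
tool_pos: [0.4433, 0.1438, 0.3309]
force: [-0.5, -0.4, -0.2]
tool_pos: [0.4461, 0.1436, 0.3307]
force: [0.4, 0.6, 0.1]
tool_pos: [0.4488, 0.1434, 0.3305]
force: [0.1, -0.6, 0.7]
tool_pos: [0.4487, 0.1434, 0.3305]
force: [-0.2, -0.1, 0.3]
```

```bash
H="python3 -m handwheel"; f(){ grep -E "tool_pos|force: \["; }
for i in 1; do
$H '[[-1,0.1,0.02,0.04,0,0,0]]'|f
$H '[[-1,0.1,0.02,0.04,0,0,0]]'|f
$H '[[-1,0.1,0.02,0.04,0,0,0]]'|f
$H '[[-1,0.1,0.02,0.04,0,0,0]]'|f
done
```

```text
tool_pos: [0.4512, 0.1431, 0.3303]
force: [-3.1, 0.5, 1.0]
tool_pos: [0.454, 0.1428, 0.3302]
force: [-2.1, -0.1, 1.3]
tool_pos: [0.4568, 0.1427, 0.3301]
force: [-2.0, 0.0, 0.9]
tool_pos: [0.4597, 0.1426, 0.3301]
force: [-2.3, 0.1, 0.3]
```

```bash
sed -i 's/P0=np.array(\[.573/P0=np.array([.577/' h.py; H="python3 -m handwheel"; f(){ grep -E "tool_pos|force: \["; }
$H '[[-1,0.1,0.02,0.04,0,0,0]]'|f
$H '[[-1,0.1,0.02,0.04,0,0,0]]'|f
$H '[[-1,0.1,0.02,0.04,0,0,0]]'|f
$H '[[-1,0.1,0.02,0.04,0,0,0]]'|f
```

```text
tool_pos: [0.4624, 0.1425, 0.3301]
force: [-2.7, -0.2, 0.4]
tool_pos: [0.4652, 0.1423, 0.33]
force: [-1.7, -0.2, 1.1]
tool_pos: [0.4679, 0.1421, 0.3299]
force: [-3.2, -0.7, 0.6]
tool_pos: [0.4706, 0.1419, 0.3298]
force: [-3.9, 0.1, 1.0]
```

```bash
H="python3 -m handwheel"; f(){ grep -E "tool_pos|force: \["; }
$H '[[-1,0.1,0.02,0.04,0,0,0]]'|f
$H '[[-1,0.1,0.02,0.04,0,0,0]]'|f
$H '[[-1,0.1,0.02,0.04,0,0,0]]'|f
python3 -c "
from h import *
for a,t in((.3,25),(.5,30),(.7,35),(.9,38),(1.03,38)): print(a,t);go(*tcp2('L',a,t))"
```

```text
tool_pos: [0.4733, 0.1417, 0.3296]
force: [-3.8, 0.5, 1.6]
tool_pos: [0.476, 0.1415, 0.3296]
force: [-3.5, -1.1, 2.0]
tool_pos: [0.4788, 0.1413, 0.3295]
force: [-3.9, -1.0, 1.3]
0.3 25
at [0.4788 0.1413 0.3295] [179.7 -19.8   6.7] t 7.25 F [-3.9 -1.   1.3] q [ 42.   2. -45.  24. -29.  35.]
to [0.4672 0.1403 0.3419] [180. -25.   7.]
turn now [ 0.06  0.86 -0.04] shift@now [-0.27 -0.01 -0.62] shift@target [-0.21 -0.02 -0.64]
0.5 30
at [0.4788 0.1413 0.3295] [179.7 -19.8   6.7] t 7.25 F [-3.9 -1.   1.3] q [ 42.   2. -45.  24. -29.  35.]
to [0.4743 0.1376 0.3384] [180. -30.   7.]
turn now [ 0.06  1.69 -0.04] shift@now [-0.07  0.13 -0.4 ] shift@target [ 0.01  0.12 -0.41]
0.7 35
at [0.4788 0.1413 0.3295] [179.7 -19.8   6.7] t 7.25 F [-3.9 -1.   1.3] q [ 42.   2. -45.  24. -29.  35.]
to [0.4826 0.135  0.3297] [180. -35.   7.]
turn now [ 0.07  2.53 -0.04] shift@now [0.12 0.27 0.04] shift@target [0.1  0.27 0.06]
0.9 38
at [0.4788 0.1413 0.3295] [179.7 -19.8   6.7] t 7.25 F [-3.9 -1.   1.3] q [ 42.   2. -45.  24. -29.  35.]
to [0.496  0.133  0.3199] [180. -38.   7.]
turn now [ 0.07  3.03 -0.04] shift@now [0.47 0.41 0.58] shift@target [0.27 0.41 0.7 ]
1.03 38
at [0.4788 0.1413 0.3295] [179.7 -19.8   6.7] t 7.25 F [-3.9 -1.   1.3] q [ 42.   2. -45.  24. -29.  35.]
to [0.5087 0.1324 0.3152] [180. -38.   7.]
turn now [ 0.07  3.03 -0.04] shift@now [0.88 0.49 0.93] shift@target [0.55 0.5  1.16]
```

Left is free: it has moved well past the play. I follow it over, increasing the tilt.

```bash
H="python3 -m handwheel"; f(){ grep -E "tool_pos|force: \[|orie"; }
$H '[[-1,0,0.02,-0.1,0,0.42,0],[-1,0,0.02,-0.1,0,0.42,0]]'|f
$H '[[-1,0,0.02,-0.1,0,0.42,0],[-1,0,0.02,-0.1,0,0.42,0]]'|f
$H '[[-1,0.03,0.05,0.15,0,0.42,0],[-1,0.03,0.05,0.15,0,0.42,0]]'|f
python3 -c "
from h import *
for a,t in((.7,36),(.9,38),(1.03,38)): print(a,t);go(*tcp2('L',a,t))"
```

```text
tool_pos: [0.4768, 0.1402, 0.3336]
orientation: [179.7, -24.9, 6.7]
force: [-1.7, -0.9, -1.8]
tool_pos: [0.4744, 0.1395, 0.3383]
orientation: [179.7, -29.9, 6.8]
force: [0.8, -2.0, 0.4]
tool_pos: [0.4903, 0.1416, 0.3484]
orientation: [179.6, -33.6, 6.8]
force: [-1.5, -0.1, -0.1]
0.7 36
at [0.4903 0.1416 0.3484] [179.6 -33.6   6.8] t 8.0 F [-1.5 -0.1 -0.1] q [ 18.  -1. -58.  92.  -6. -11.]
to [0.4802 0.1347 0.3277] [180. -36.   7.]
turn now [ 0.08  0.39 -0.02] shift@now [-0.82  0.22  0.45] shift@target [-0.84  0.23  0.41]
0.9 38
at [0.4903 0.1416 0.3484] [179.6 -33.6   6.8] t 8.0 F [-1.5 -0.1 -0.1] q [ 18.  -1. -58.  92.  -6. -11.]
to [0.496  0.133  0.3199] [180. -38.   7.]
turn now [ 0.09  0.73 -0.02] shift@now [-0.48  0.36  1.05] shift@target [-0.56  0.37  1.01]
1.03 38
at [0.4903 0.1416 0.3484] [179.6 -33.6   6.8] t 8.0 F [-1.5 -0.1 -0.1] q [ 18.  -1. -58.  92.  -6. -11.]
to [0.5087 0.1324 0.3152] [180. -38.   7.]
turn now [ 0.09  0.73 -0.02] shift@now [-0.16  0.44  1.49] shift@target [-0.27  0.46  1.47]
```

```bash
cat > kin.py <<'E'
import numpy as np
from scipy.spatial.transform import Rotation as Ro
from scipy.optimize import least_squares
r=lambda ax,d:Ro.from_euler(ax,d,degrees=True)
def fk(q,v,s4=1,s6=1):
    h,y0,L1,e,a,c,c2,f,b=v
    R=r('z',q[0]);p=R.apply([0,y0,h]);R=R*r('y',q[1]);p=p+R.apply([e,0,L1]);R=R*r('y',-q[2]);p=p+R.apply([a,0,0])
    R=R*r('x',s4*q[3]);p=p+R.apply([0,c,c2]);R=R*r('y',-q[4]);p=p+R.apply([f,b,0]);R=R*r('x',s6*q[5])
    return p,R
E
cat > d.py <<'E'
import numpy as np
D=[([85.376,20.546,.682,0,-70.136,-16.507],[.243,.63,.405],[180,0,-21.137]),
([64,-5,-28,0,-67,5],[.3379,.2491,.416],[180,0,-21.1]),
([55,-20,-58,49,-36,5],[.3641,.1442,.4317],[179.8,-36.8,7]),
([50,-14,-58,50,-30,6],[.3899,.1502,.3987],[179.7,-33.5,6.8]),
([55,-11,-45,21,-45,29],[.3895,.1511,.3989],[179.7,-19.6,6.7]),
([49,-4,-51,27,-31,26],[.4153,.1438,.3284],[179.5,-19.6,6.7]),
([42,2,-45,24,-29,35],[.4788,.1413,.3295],[179.7,-19.8,6.7])]
E
python3 - <<'E'
from kin import *; from d import D; from plant import get_obs
o=get_obs();D.append((o["joint_pos"],o["tool_pos"],o["orientation"]));print(o["joint_pos"].round(2))
for s4 in(1,-1):
  for s6 in(1,-1):
    # tool const rotation from first sample
    Tc=fk(D[0][0],[0]*9,s4,s6)[1].inv()*r('xyz',D[0][2])
    eo=[np.degrees(((fk(q,[0]*9,s4,s6)[1]*Tc).inv()*r('xyz',w)).magnitude()).round(1) for q,p,w in D]
    F=lambda v:np.concatenate([fk(q,v,s4,s6)[0]-p for q,p,w in D]+[.001*np.array(v)])
    z=least_squares(F,[.3,0,.35,0,.35,.1,0,.1,0]);print(s4,s6,eo,z.x.round(3),np.abs(z.fun[:24]).max().round(4),Tc.as_euler('xyz',degrees=True).round(1))
E
```

```text
[ 17.84  -1.04 -58.19  92.15  -6.49 -11.38]
1 1 [np.float64(0.0), np.float64(42.9), np.float64(134.9), np.float64(140.2), np.float64(122.7), np.float64(133.3), np.float64(146.3), np.float64(165.5)] [ 0.273 -0.228  0.429  0.212  0.343 -0.005 -0.078  0.07  -0.005] 0.1477 [-90.  33. -90.]
1 -1 [np.float64(0.0), np.float64(0.1), np.float64(98.4), np.float64(99.9), np.float64(41.4), np.float64(53.7), np.float64(48.1), np.float64(175.7)] [ 0.273 -0.228  0.429  0.212  0.343 -0.005 -0.078  0.07  -0.005] 0.1477 [-90.   0. -90.]
-1 1 [np.float64(0.0), np.float64(42.9), np.float64(43.4), np.float64(45.0), np.float64(90.1), np.float64(84.8), np.float64(103.0), np.float64(10.3)] [ 0.194  0.001  0.61  -0.004  0.466 -0.097 -0.     0.203 -0.097] 0.0035 [-90.  33. -90.]
-1 -1 [np.float64(0.0), np.float64(0.1), np.float64(0.5), np.float64(0.1), np.float64(0.9), np.float64(0.4), np.float64(0.2), np.float64(0.0)] [ 0.194  0.001  0.61  -0.004  0.466 -0.097 -0.     0.203 -0.097] 0.0035 [-90.   0. -90.]
```

```bash
cat >> kin.py <<'E'
V=[.194,.001,.61,-.004,.466,-.097,0,.203,-.097]
Tc=fk([85.376,20.546,.682,0,-70.136,-16.507],[0]*9,-1,-1)[1].inv()*r('xyz',[180,0,-21.137])
LO=np.array([-176,-82,-58.2,-173.8,-174.7,-.2]);LO[5]=-173.6
HI=np.array([176,121.7,71.7,95.4,-.2,173.6])
def ik(p,R,q0):
    def F(q):
        P,Q=fk(q,V,-1,-1);return np.r_[(P-p)*10,((Q*Tc).inv()*R).as_rotvec()*3]
    z=least_squares(F,np.clip(q0,LO+1,HI-1),bounds=(LO,HI),max_nfev=60)
    return z.x,np.abs(z.fun).max()
E
python3 - <<'E'
from kin import *; from h import *
for l in "LMR":
  for a,tl in((0,(10,20,30)),(.3,(20,30)),(.6,(25,35)),(1.03,(30,40))):
    for t in tl:
      out=[]
      for e in(-45,-30,-15,0,15,30):
        p,R=tcp2(l,a,t,extra=e)
        for q4 in(30,-60,-140):
          q,f=ik(p,R,[30,0,-45,q4,-40,0])
          if f<.02: out.append((e,*q[[0,2,3,4,5]].round().astype(int)));break
      print(l,a,t,*out)
E
```

```text
L 0 10 (-45, np.int64(46), np.int64(-31), np.int64(13), np.int64(-53), np.int64(-12)) (-30, np.int64(46), np.int64(-33), np.int64(13), np.int64(-50), np.int64(3)) (-15, np.int64(45), np.int64(-34), np.int64(12), np.int64(-47), np.int64(19)) (0, np.int64(44), np.int64(-34), np.int64(10), np.int64(-45), np.int64(36)) (15, np.int64(42), np.int64(-34), np.int64(7), np.int64(-44), np.int64(55)) (30, np.int64(40), np.int64(-32), np.int64(3), np.int64(-45), np.int64(75))
L 0 20 (-45, np.int64(51), np.int64(-39), np.int64(26), np.int64(-50), np.int64(-27)) (-30, np.int64(51), np.int64(-43), np.int64(29), np.int64(-44), np.int64(-15)) (-15, np.int64(49), np.int64(-47), np.int64(31), np.int64(-38), np.int64(-1)) (0, np.int64(47), np.int64(-48), np.int64(29), np.int64(-33), np.int64(17)) (15, np.int64(45), np.int64(-47), np.int64(22), np.int64(-29), np.int64(40)) (30, np.int64(42), np.int64(-42), np.int64(10), np.int64(-30), np.int64(68))
L 0 30 (-45, np.int64(55), np.int64(-44), np.int64(39), np.int64(-51), np.int64(-42)) (-30, np.int64(53), np.int64(-52), np.int64(48), np.int64(-43), np.int64
[... 8521 characters left out ...]
.int64(23), np.int64(-47), np.int64(52), np.int64(-37), np.int64(-24)) (-30, np.int64(16), np.int64(-53), np.int64(62), np.int64(-25), np.int64(-15)) (-15, np.int64(7), np.int64(-56), np.int64(70), np.int64(-13), np.int64(-2)) (0, np.int64(10), np.int64(-53), np.int64(46), np.int64(-9), np.int64(33)) (15, np.int64(11), np.int64(-36), np.int64(-1), np.int64(-21), np.int64(92)) (30, np.int64(2), np.int64(-24), np.int64(-22), np.int64(-34), np.int64(130))
R 1.03 40 (-45, np.int64(19), np.int64(-56), np.int64(79), np.int64(-37), np.int64(-47)) (15, np.int64(11), np.int64(-42), np.int64(-7), np.int64(-7), np.int64(98)) (30, np.int64(-6), np.int64(-23), np.int64(-40), np.int64(-33), np.int64(152))
```

```bash
sed -i 's/-.01),"M"/-.013),"M"/; s/.01)}/.013)}/' h.py
python3 - <<'E'
from kin import *; from h import *
for l,e in(("L",5),("L",-3),("M",0),("M",15),("R",-8),("R",0)):
  q=np.array([40,0,-45,30,-35,20.])
  for a,t in((0,20),(.2,20),(.4,22),(.6,25),(.8,28),(1.0,30),(1.04,31)):
    p,R=tcp2(l,a,t,s=.045,extra=e)
    q,f=ik(p,R,q);print(l,e,a,t,"f%.3f"%f,q.round(),p.round(3))
E
```

```text
L 5 0 20 f0.000 [ 45.   1. -49.  29. -28.  23.] [0.454 0.148 0.319]
L 5 0.2 20 f0.000 [ 43.   2. -45.  27. -30.  27.] [0.475 0.145 0.33 ]
L 5 0.4 22 f0.000 [ 42.   2. -46.  31. -28.  25.] [0.486 0.144 0.334]
L 5 0.6 25 f0.000 [ 39.   2. -49.  40. -23.  18.] [0.496 0.143 0.332]
L 5 0.8 28 f0.000 [ 32.   3. -54.  58. -16.   6.] [0.506 0.142 0.326]
L 5 1.0 30 f0.000 [ 21.   4. -56.  83. -10. -10.] [0.518 0.141 0.318]
L 5 1.04 31 f0.016 [ 16.   4. -57.  95.  -7. -17.] [0.518 0.141 0.315]
L -3 0 20 f0.000 [ 46.   1. -49.  32. -31.  12.] [0.454 0.155 0.319]
L -3 0.2 20 f0.000 [ 44.   2. -46.  29. -32.  16.] [0.475 0.155 0.33 ]
L -3 0.4 22 f0.000 [ 43.   3. -46.  34. -30.  13.] [0.487 0.155 0.334]
L -3 0.6 25 f0.000 [ 40.   3. -49.  43. -26.   6.] [0.496 0.155 0.332]
L -3 0.8 28 f0.000 [ 35.   4. -53.  58. -21.  -4.] [0.506 0.155 0.326]
L -3 1.0 30 f0.000 [ 28.   5. -55.  74. -17. -14.] [0.518 0.154 0.318]
L -3 1.04 31 f0.000 [ 25.   5. -56.  83. -15. -20.] [0.519 0.154 0.315]
M 0 0 20 f0.000 [ 34.  -3. -51.  27. -28.  30.] [0.448 0.046 0.319]
M 0 0.2 20 f0.000 [ 33.  -1. -47.  24. -29.  35
[... 1196 characters left out ...]
6.  53. -13.  17.] [ 0.496 -0.051  0.326]
R -8 1.0 30 f0.029 [  2.   1. -58.  77.  -6.   2.] [ 0.508 -0.051  0.318]
R -8 1.04 31 f0.073 [  0.   2. -58.  80.  -6.   0.] [ 0.509 -0.051  0.315]
R 0 0 20 f0.000 [ 20.  -3. -49.  18. -27.  52.] [ 0.442 -0.061  0.319]
R 0 0.2 20 f0.000 [ 19.  -2. -45.  16. -29.  55.] [ 0.464 -0.062  0.33 ]
R 0 0.4 22 f0.000 [ 19.  -1. -45.  18. -26.  53.] [ 0.475 -0.063  0.334]
R 0 0.6 25 f0.000 [ 17.  -1. -48.  24. -21.  48.] [ 0.485 -0.063  0.332]
R 0 0.8 28 f0.000 [ 14.   0. -52.  37. -13.  38.] [ 0.494 -0.064  0.326]
R 0 1.0 30 f0.007 [  0.   1. -58.  71.  -2.  16.] [ 0.506 -0.064  0.318]
R 0 1.04 31 f0.056 [ -0.   2. -58.  72.  -1.  16.] [ 0.507 -0.064  0.315]
```

```bash
sed -i 's/-.013)/-.010)/; s/.013)}/.010)}/' h.py
python3 - <<'E'
from kin import *; from h import *
go(*tcp2("L",.5,25,s=.04,extra=-2,back=.01))
from plant import snapshot
S=snapshot("scene");cv2.imwrite("pics/s2.png",cv2.resize(S["color"][130:370,180:500,::-1],None,fx=2,fy=2))
E
```

```text
at [0.4903 0.1416 0.3484] [179.6 -33.6   6.8] t 8.0 F [-1.5 -0.1 -0.1] q [ 18.  -1. -58.  92.  -6. -11.]
to [0.4773 0.1573 0.3363] [180. -25.  -5.]
turn now [-0.9  -1.44  1.71] shift@now [-0.63 -0.69  0.15] shift@target [-0.72 -0.58  0.19]
```

View pics/s2.png

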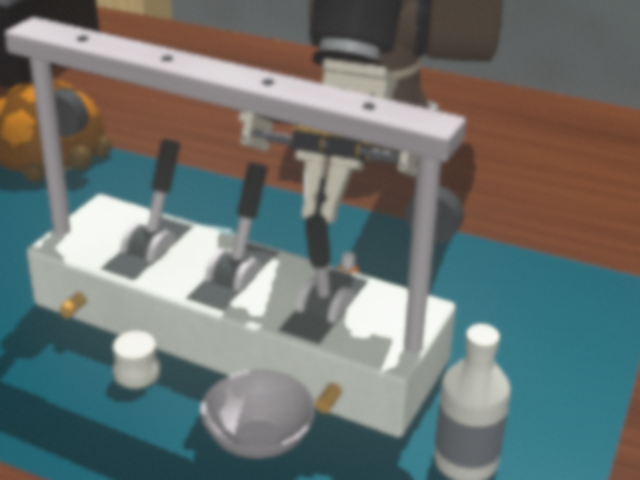

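The left lever is about two-thirds over, its tip at (317,222), with the fingers on it and the gripper body clear of rail and posts. I'll re-pose to yaw -5 and tilt 25 to get away from the wrist limit, then finish.

```bash
H="python3 -m handwheel"; f(){ grep -E "tool_pos|force: \[|orie"; }
$H '[[-1,-0.5,-0.2,-0.2,0,0,0],[-1,-0.2,-0.2,0,-0.3,-0.48,0.57],[-1,-0.1,-0.2,0.1,-0.3,-0.48,0.57],[-1,-0.1,-0.1,0.1,-0.3,-0.48,0.57],[-1,0,0,0,0,0,0]]'|f
python3 - <<'E'
from kin import *; from h import *
for a,t in ((.5,25),(.7,27),(.9,29),(1.03,30)):
  print(a,t);go(*tcp2("L",a,t,s=.04,extra=-2))
E
```

```text
tool_pos: [0.4769, 0.1584, 0.3438]
orientation: [180.0, -25.4, -4.2]
force: [-0.1, 0.3, 0.5]
0.5 25
at [0.4769 0.1584 0.3438] [180.  -25.4  -4.2] t 8.675 F [-0.1  0.3  0.5] q [ 42.   1. -50.  42. -28.   8.]
to [0.4873 0.1568 0.3363] [180. -25.  -5.]
turn now [-0.05 -0.07  0.11] shift@now [0.25 0.03 0.45] shift@target [0.25 0.03 0.45]
0.7 27
at [0.4769 0.1584 0.3438] [180.  -25.4  -4.2] t 8.675 F [-0.1  0.3  0.5] q [ 42.   1. -50.  42. -28.   8.]
to [0.5007 0.1563 0.3338] [180. -27.  -5.]
turn now [-0.05  0.26  0.11] shift@now [0.69 0.01 0.77] shift@target [0.67 0.   0.79]
0.9 29
at [0.4769 0.1584 0.3438] [180.  -25.4  -4.2] t 8.675 F [-0.1  0.3  0.5] q [ 42.   1. -50.  42. -28.   8.]
to [0.514  0.1558 0.3273] [180. -29.  -5.]
turn now [-0.05  0.6   0.11] shift@now [ 1.06 -0.01  1.23] shift@target [ 0.98 -0.03  1.3 ]
1.03 30
at [0.4769 0.1584 0.3438] [180.  -25.4  -4.2] t 8.675 F [-0.1  0.3  0.5] q [ 42.   1. -50.  42. -28.   8.]
to [0.523  0.1554 0.3216] [180. -30.  -5.]
turn now [-0.05  0.76  0.11] shift@now [ 1.29 -0.02  1.6 ] shift@target [ 1.16 -0.04  1.69]
```

```bash
H="python3 -m handwheel"; f(){ grep -E "tool_pos|force: \[|orie"; }
$H '[[-1,0.12,0.01,0.23,0,0,0],[-1,0.13,0.01,0.22,0,0,0]]'|f
$H '[[-1,0.2,0,0.17,0,0.15,0],[-1,0.2,0,0.17,0,0.15,0]]'|f
$H '[[-1,0.17,0,0.22,0,0.15,0],[-1,0.17,0,0.22,0,0.15,0]]'|f
$H '[[-1,0.1,0,0.17,0,0.08,0]]'|f
$H '[[-1,0.1,0,0.17,0,0.08,0]]'|f
$H '[[-1,0,0,0,0,0,0]]'|f
python3 - <<'E'
from kin import *; from h import *
go(*tcp2("L",1.03,30,s=.04,extra=-2))
E
```

```text
tool_pos: [0.4875, 0.1546, 0.3359]
orientation: [179.9, -25.5, -4.3]
force: [-1.2, 1.0, 0.8]
tool_pos: [0.5003, 0.1535, 0.3325]
orientation: [179.9, -27.3, -4.3]
force: [-2.4, 0.9, 0.3]
tool_pos: [0.5126, 0.1526, 0.3265]
orientation: [179.9, -29.0, -4.3]
force: [-2.6, 1.0, 1.3]
tool_pos: [0.5168, 0.1522, 0.3239]
orientation: [179.9, -29.5, -4.3]
force: [-1.5, 1.3, 1.6]
tool_pos: [0.5207, 0.1519, 0.3213]
orientation: [179.9, -29.9, -4.3]
force: [-23.5, 1.5, 15.5]
tool_pos: [0.5203, 0.1517, 0.3214]
orientation: [179.9, -29.9, -4.3]
force: [-13.3, 2.0, 7.7]
at [0.5203 0.1517 0.3214] [179.9 -29.9  -4.3] t 9.8 F [-13.3   2.    7.7] q [ 28.   5. -54.  72. -16. -11.]
to [0.523  0.1554 0.3216] [180. -30.  -5.]
turn now [-0.04  0.01  0.11] shift@now [ 0.09 -0.15  0.04] shift@target [ 0.09 -0.16  0.04]
```

```bash
H="python3 -m handwheel"; f(){ grep -E "tool_pos|force: \[|orie"; }
$H '[[-1,-0.4,0,-0.3,0,0,0],[-1,-0.8,0,-0.4,0,-0.5,0],[-1,-0.9,0,-0.4,0,-0.6,0],[-1,-0.4,0,0,0,-0.6,0],[-1,0,0,0,0,0,0]]'|f
python3 - <<'E'
from kin import *; from h import *
go(*tcp2("M",0,20,s=.035,extra=15,back=.025))
from plant import snapshot
S=snapshot("scene");cv2.imwrite("pics/s3.png",cv2.resize(S["color"][130:370,180:500,::-1],None,fx=2,fy=2))
E
```

```text
tool_pos: [0.4532, 0.1584, 0.3176]
orientation: [179.9, -19.9, -4.3]
force: [0.1, 0.1, 0.3]
at [0.4532 0.1584 0.3176] [179.9 -19.9  -4.3] t 10.425 F [0.1 0.1 0.3] q [ 46.   1. -49.  32. -30.  13.]
to [0.4208 0.0322 0.328 ] [180. -20.  12.]
turn now [ 0.94  0.01 -2.56] shift@now [-0.71  5.13 -0.7 ] shift@target [-2.03  4.67 -1.18]
```

View pics/s3.png

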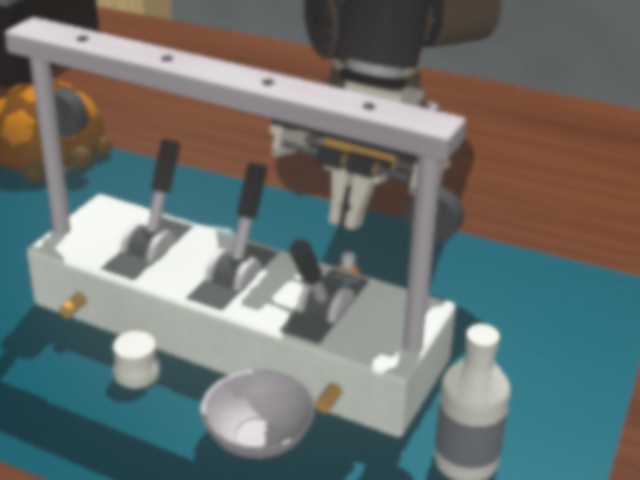

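Left is over: its tip is at crop (300,243), leaning away like the on position. Next is the middle lever.

```bash
H="python3 -m handwheel"; f(){ grep -E "tool_pos|force: \[|orie"; }
$H '[[-1,-0.8,0,-0.8,0,0,0],[-1,-0.5,0.3,-0.9,0,-0.1,0],[-1,0,0.9,-0.2,0.3,0,-0.85],[-1,0,1,0,0.3,0,-0.85],[-1,0,1,0,0.3,0,-0.85]]'|f
python3 - <<'E'
from kin import *; from h import *
for b in(.025,0):
  p,R=tcp2("M",0,20,s=.035,extra=15,back=b);go(p,R);print(ik(p,R,[40,0,-45,30,-35,30])[0].round())
E
```

```text
tool_pos: [0.4078, 0.08, 0.3512]
orientation: [179.8, -19.4, 12.0]
force: [0.1, -0.7, -1.0]
at [0.4078 0.08   0.3512] [179.8 -19.4  12. ] t 11.1 F [ 0.1 -0.7 -1. ] q [ 43.  -9. -49.  18. -35.  46.]
to [0.4208 0.0322 0.328 ] [180. -20.  12.]
turn now [0.03 0.1  0.01] shift@now [-0.2   1.97  0.92] shift@target [-0.21  1.98  0.91]
[ 35.  -7. -50.  16. -29.  55.]
at [0.4078 0.08   0.3512] [179.8 -19.4  12. ] t 11.1 F [ 0.1 -0.7 -1. ] q [ 43.  -9. -49.  18. -35.  46.]
to [0.4458 0.0309 0.328 ] [180. -20.  12.]
turn now [0.03 0.1  0.01] shift@now [0.71 2.23 1.24] shift@target [0.69 2.24 1.24]
[ 32.  -4. -47.  14. -29.  59.]
```

```bash
H="python3 -m handwheel"; f(){ grep -E "tool_pos|force: \["; }
$H '[[-1,-0.1,0.7,0,0,0,0],[-1,-0.1,0.7,0.1,0,0,0],[-1,0,0.57,0.8,0,0,0],[-1,0.27,0.08,0.1,0,0,0],[-1,0.27,0.08,0.1,0,0,0]]'|f
$H '[[-1,0.1,0.03,0.04,0,0,0],[-1,0.1,0.03,0.04,0,0,0]]'|f
$H '[[-1,0.1,0.03,0.04,0,0,0],[-1,0.1,0.03,0.04,0,0,0]]'|f
$H '[[-1,0.1,0.03,0.04,0,0,0]]'|f
$H '[[-1,0.1,0.03,0.04,0,0,0]]'|f
$H '[[-1,0.1,0.03,0.04,0,0,0]]'|f
```

```text
tool_pos: [0.4361, 0.0327, 0.3283]
force: [0.6, 0.2, 0.2]
tool_pos: [0.4412, 0.033, 0.328]
force: [0.6, 0.6, 0.3]
tool_pos: [0.4464, 0.0323, 0.3274]
force: [-2.9, 0.3, -0.1]
tool_pos: [0.449, 0.0319, 0.327]
force: [-3.1, -0.9, 1.0]
tool_pos: [0.4519, 0.0317, 0.327]
force: [-4.6, -0.7, 1.4]
tool_pos: [0.4543, 0.0312, 0.3265]
force: [-8.3, -0.8, 1.2]
```

```bash
H="python3 -m handwheel"; f(){ grep -E "tool_pos|force: \["; }
$H '[[-1,0.04,0.01,0.015,0,0,0]]'|f
$H '[[-1,0.04,0.01,0.015,0,0,0]]'|f
```

```text
tool_pos: [0.4551, 0.031, 0.3261]
force: [-9.1, -1.7, 1.2]
tool_pos: [0.4558, 0.0308, 0.3259]
force: [-10.5, -2.4, 3.1]
```

```bash
H="python3 -m handwheel"; f(){ grep -E "tool_pos|force: \["; }
$H '[[-1,0.08,0.02,0.03,0,0,0]]'|f
$H '[[-1,0.08,0.02,0.03,0,0,0]]'|f
```

```text
tool_pos: [0.4574, 0.0304, 0.3255]
force: [-16.2, -1.9, 4.4]
tool_pos: [0.459, 0.03, 0.3249]
force: [-22.0, -1.0, 6.8]
```

Middle is blocked (a hard rise after about 8 mm of play). I back off and try the right lever.

```bash
H="python3 -m handwheel"; f(){ grep -E "tool_pos|force: \[|orie"; }
sed -i 's/"R":(-.12,-10,.010)/"R":(-.12,-20,.003)/' h.py
$H '[[-1,-0.4,-0.1,-0.15,0,0,0],[-1,-0.8,-0.2,-0.4,0,0,0],[-1,-0.4,0,-0.8,0,0,0]]'|f
python3 - <<'E'
from kin import *; from h import *
for e in(-15,-20,-26):
  q=np.array([30,0,-45,30,-35,20.])
  for a,t in((0,20),(.4,22),(.6,25),(.8,28),(1.0,30),(1.04,31)):
    p,R=tcp2("R",a,t,s=.037,extra=e)
    q,f=ik(p,R,q);print(e,a,t,"f%.3f"%f,q.round(),p.round(3))
p,R=tcp2("R",0,20,s=.037,back=.025);go(p,R)
E
```

```text
tool_pos: [0.4114, 0.029, 0.3454]
orientation: [179.9, -19.2, 11.9]
force: [0.2, -0.3, 0.7]
-15 0 20 f0.000 [ 22.  -4. -51.  27. -29.  28.] [ 0.442 -0.056  0.326]
-15 0.4 22 f0.000 [ 20.  -1. -48.  29. -29.  28.] [ 0.477 -0.053  0.342]
-15 0.6 25 f0.000 [ 18.  -1. -51.  38. -24.  21.] [ 0.489 -0.052  0.34 ]
-15 0.8 28 f0.000 [ 13.   0. -55.  53. -18.  10.] [ 0.501 -0.05   0.334]
-15 1.0 30 f0.000 [  4.   2. -57.  75. -11.  -4.] [ 0.514 -0.05   0.325]
-15 1.04 31 f0.003 [ -3.   2. -58.  92.  -7. -15.] [ 0.515 -0.049  0.322]
-20 0 20 f0.000 [ 23.  -3. -52.  29. -31.  21.] [ 0.444 -0.052  0.326]
-20 0.4 22 f0.000 [ 21.  -1. -48.  31. -30.  20.] [ 0.48  -0.047  0.342]
-20 0.6 25 f0.000 [ 19.  -0. -51.  40. -26.  13.] [ 0.491 -0.045  0.34 ]
-20 0.8 28 f0.000 [ 15.   1. -54.  55. -21.   3.] [ 0.503 -0.043  0.334]
-20 1.0 30 f0.000 [  8.   2. -56.  72. -15.  -9.] [ 0.517 -0.042  0.325]
-20 1.04 31 f0.000 [  3.   2. -58.  83. -13. -16.] [ 0.519 -0.041  0.322]
-26 0 20 f0.000 [ 24.  -3. -52.  30. -32.  13.] [ 0.446 -0.046  0.326]
-26 0.4 22 f0.000 [ 22.  -0. -48.  33. -32.  12.] [ 0.483 -0.04   0.342]
-26 0.6 25 f0.000 [ 21.   0. -50.  42. -29.   5.] [ 0.495 -0.037  0.34 ]
-26 0.8 28 f0.000 [ 17.   2. -53.  55. -24.  -4.] [ 0.508 -0.034  0.334]
-26 1.0 30 f0.000 [ 12.   3. -55.  68. -21. -13.] [ 0.522 -0.033  0.325]
-26 1.04 31 f0.000 [  9.   3. -56.  75. -19. -18.] [ 0.523 -0.032  0.322]
at [0.4114 0.029  0.3454] [179.9 -19.2  11.9] t 13.475 F [ 0.2 -0.3  0.7] q [ 35.  -9. -48.  14. -34.  57.]
to [ 0.4186 -0.0503  0.3261] [180. -20. -23.]
turn now [-1.94  0.12  5.48] shift@now [-0.6   3.16  0.61] shift@target [1.15 2.81 1.24]
```

```bash
H="python3 -m handwheel"; f(){ grep -E "tool_pos|force: \[|orie"; }
$H '[[-1,0,0,0,-0.32,0.02,0.91],[-1,0,0,0,-0.32,0.02,0.91],[-1,0,0,0,-0.32,0.02,0.91]]'|f
$H '[[-1,0,0,0,-0.32,0.02,0.91],[-1,0,0,0,-0.32,0.02,0.91],[-1,0,0,0,-0.32,0.02,0.91]]'|f
$H '[[-1,0.1,0.9,0.1,0,0,0],[-1,0.1,0.9,0.1,0,0,0],[-1,0.1,0.9,0.1,0,0,0]]'|f
python3 - <<'E'
from h import *
go(*tcp2("R",0,20,s=.037,back=.012))
go(*tcp2("R",0,20,s=.037,back=.0))
E
```

```text
tool_pos: [0.4123, 0.0294, 0.3463]
orientation: [-179.9, -19.8, -5.7]
force: [0.3, 0.7, -1.1]
tool_pos: [0.4123, 0.0294, 0.3462]
orientation: [-179.8, -20.1, -23.1]
force: [-0.3, -0.0, 0.2]
tool_pos: [0.3949, -0.0371, 0.3415]
orientation: [-179.8, -20.1, -22.9]
force: [0.7, -0.4, -0.6]
at [ 0.3949 -0.0371  0.3415] [-179.8  -20.1  -22.9] t 14.6 F [ 0.7 -0.4 -0.6] q [ 29. -10. -55.  27. -36.  17.]
to [ 0.4316 -0.051   0.3261] [180. -20. -23.]
turn now [-0.04 -0.01  0.02] shift@now [ 1.26 -0.06  1.12] shift@target [ 1.26 -0.06  1.12]
at [ 0.3949 -0.0371  0.3415] [-179.8  -20.1  -22.9] t 14.6 F [ 0.7 -0.4 -0.6] q [ 29. -10. -55.  27. -36.  17.]
to [ 0.4436 -0.0516  0.3261] [180. -20. -23.]
turn now [-0.04 -0.01  0.02] shift@now [ 1.69 -0.22  1.28] shift@target [ 1.69 -0.23  1.27]
```

```bash
H="python3 -m handwheel"; f(){ grep -E "tool_pos|force: \["; }
$H '[[-1,0.2,0,0.6,0,0,0],[-1,0.53,-0.03,0.26,0,0,0],[-1,0.53,-0.03,0.26,0,0,0],[-1,0,0,0,0,0,0]]'|f
$H '[[-1,0.1,-0.04,0.04,0,0,0],[-1,0.1,-0.04,0.04,0,0,0]]'|f
$H '[[-1,0.1,-0.04,0.04,0,0,0],[-1,0.1,-0.04,0.04,0,0,0]]'|f
$H '[[-1,0.1,-0.04,0.04,0,0,0]]'|f
$H '[[-1,0.1,-0.04,0.04,0,0,0]]'|f
$H '[[-1,0.1,-0.04,0.04,0,0,0]]'|f
$H '[[-1,0.1,-0.04,0.04,0,0,0]]'|f
```

```text
tool_pos: [0.4327, -0.0507, 0.3256]
force: [-0.1, 0.3, 0.2]
tool_pos: [0.4371, -0.0509, 0.3254]
force: [0.1, 0.8, 0.8]
tool_pos: [0.4427, -0.0513, 0.3251]
force: [-2.6, 1.3, 1.1]
tool_pos: [0.4456, -0.0514, 0.3249]
force: [-3.3, 1.6, 1.2]
tool_pos: [0.4486, -0.0515, 0.3249]
force: [-1.9, 1.7, 1.1]
tool_pos: [0.4515, -0.0517, 0.3248]
force: [-3.9, 2.0, 0.7]
tool_pos: [0.4545, -0.0518, 0.3248]
force: [-3.3, 1.7, 1.2]
```

```bash
H="python3 -m handwheel"; f(){ grep -E "tool_pos|force: \["; }
$H '[[-1,0.1,-0.04,0.04,0,0,0]]'|f
$H '[[-1,0.1,-0.04,0.04,0,0,0]]'|f
$H '[[-1,0.1,-0.04,0.04,0,0,0]]'|f
python3 - <<'E'
from h import *
for a,t in((.25,20),(.4,22),(.6,25),(.8,28),(1.03,30.5)):
  print(a);go(*tcp2("R",a,t,s=.037))
E
```

```text
tool_pos: [0.4572, -0.052, 0.3247]
force: [-4.5, 2.5, 1.9]
tool_pos: [0.46, -0.0522, 0.3245]
force: [-4.2, 1.5, 2.2]
tool_pos: [0.4629, -0.0523, 0.3245]
force: [-3.9, 2.7, 1.1]
0.25
at [ 0.4629 -0.0523  0.3245] [-179.9  -20.   -22.9] t 16.475 F [-3.9  2.7  1.1] q [ 21.  -1. -50.  29. -30.  22.]
to [ 0.471  -0.0487  0.34  ] [180. -20. -23.]
turn now [-0.02  0.    0.01] shift@now [ 0.44 -0.26 -0.5 ] shift@target [ 0.44 -0.26 -0.5 ]
0.4
at [ 0.4629 -0.0523  0.3245] [-179.9  -20.   -22.9] t 16.475 F [-3.9  2.7  1.1] q [ 21.  -1. -50.  29. -30.  22.]
to [ 0.4798 -0.0472  0.3418] [180. -22. -23.]
turn now [-0.02  0.34  0.01] shift@now [ 0.75 -0.45 -0.47] shift@target [ 0.76 -0.45 -0.44]
0.6
at [ 0.4629 -0.0523  0.3245] [-179.9  -20.   -22.9] t 16.475 F [-3.9  2.7  1.1] q [ 21.  -1. -50.  29. -30.  22.]
to [ 0.4915 -0.045   0.34  ] [180. -25. -23.]
turn now [-0.02  0.84  0.01] shift@now [ 1.09 -0.71 -0.26] shift@target [ 1.11 -0.72 -0.17]
0.8
at [ 0.4629 -0.0523  0.3245] [-179.9  -20.   -22.9] t 16.475 F [-3.9  2.7  1.1] q [ 21.  -1. -50.  29. -30.  22.]
to [ 0.5034 -0.0428  0.3339] [180. -28. -23.]
turn now [-0.02  1.34  0.01] shift@now [ 1.39 -0.98  0.1 ] shift@target [ 1.36 -0.98  0.3 ]
1.03
at [ 0.4629 -0.0523  0.3245] [-179.9  -20.   -22.9] t 16.475 F [-3.9  2.7  1.1] q [ 21.  -1. -50.  29. -30.  22.]
to [ 0.5188 -0.0414  0.3233] [180.  -30.5 -23. ]
turn now [-0.02  1.75  0.01] shift@now [ 1.76 -1.27  0.69] shift@target [ 1.6  -1.28  1.  ]
```

Right is free. I follow it over.

```bash
H="python3 -m handwheel"; f(){ grep -E "tool_pos|force: \[|orie"; }
$H '[[-1,0.19,-0.11,-0.12,0,0.08,0],[-1,0.19,-0.11,-0.12,0,0.08,0]]'|f
$H '[[-1,0.19,-0.11,-0.12,0,0.08,0],[-1,0.19,-0.11,-0.12,0,0.08,0]]'|f
$H '[[-1,0.12,-0.09,0.08,0,0.17,0],[-1,0.12,-0.09,0.08,0,0.17,0],[-1,0.12,-0.09,0.08,0,0.17,0]]'|f
$H '[[-1,0.09,-0.09,0.14,0,0.17,0],[-1,0.09,-0.09,0.14,0,0.17,0],[-1,0.09,-0.09,0.14,0,0.17,0]]'|f
python3 - <<'E'
from h import *
for a,t in((.8,28),(1.03,30.5)):
  go(*tcp2("R",a,t,s=.037))
E
```

```text
tool_pos: [0.4714, -0.0498, 0.3334]
orientation: [-179.9, -21.0, -22.9]
force: [-2.9, 0.5, -3.0]
tool_pos: [0.4799, -0.0472, 0.3429]
orientation: [-179.9, -22.0, -22.9]
force: [-2.8, 0.5, -2.1]
tool_pos: [0.4926, -0.0449, 0.3412]
orientation: [-179.8, -25.1, -22.9]
force: [-3.1, -0.5, -0.6]
tool_pos: [0.5051, -0.0427, 0.3347]
orientation: [-179.8, -28.2, -22.9]
force: [-2.5, -0.4, -0.4]
at [ 0.5051 -0.0427  0.3347] [-179.8  -28.2  -22.9] t 17.725 F [-2.5 -0.4 -0.4] q [ 14.   1. -54.  55. -20.   3.]
to [ 0.5034 -0.0428  0.3339] [180. -28. -23.]
turn now [-0.03 -0.03  0.01] shift@now [-0.07  0.03 -0.  ] shift@target [-0.07  0.03 -0.  ]
at [ 0.5051 -0.0427  0.3347] [-179.8  -28.2  -22.9] t 17.725 F [-2.5 -0.4 -0.4] q [ 14.   1. -54.  55. -20.   3.]
to [ 0.5188 -0.0414  0.3233] [180.  -30.5 -23. ]
turn now [-0.03  0.39  0.01] shift@now [ 0.21 -0.26  0.63] shift@target [ 0.19 -0.26  0.64]
```

```bash
H="python3 -m handwheel"; f(){ grep -E "tool_pos|force: \[|orie"; }
$H '[[-1,0.07,-0.07,0.17,0,0.1,0],[-1,0.07,-0.07,0.17,0,0.1,0]]'|f
$H '[[-1,0.07,-0.07,0.16,0,0.1,0]]'|f
$H '[[-1,0.05,-0.05,0.12,0,0.07,0]]'|f
$H '[[-1,0.04,-0.04,0.1,0,0.04,0]]'|f
$H '[[-1,0.04,-0.03,0.06,0,0,0]]'|f
```

```text
tool_pos: [0.5105, -0.0428, 0.3272]
orientation: [180.0, -29.2, -22.8]
force: [-24.1, 2.3, -0.7]
tool_pos: [0.5134, -0.0427, 0.3232]
orientation: [179.9, -29.6, -22.8]
force: [-7.0, 0.1, -9.9]
tool_pos: [0.5156, -0.0427, 0.3212]
orientation: [179.9, -30.0, -22.8]
force: [-55.8, 11.1, 31.3]
tool_pos: [0.516, -0.0427, 0.3201]
orientation: [179.9, -30.3, -22.9]
force: [-84.0, 17.1, 52.9]
tool_pos: [0.5163, -0.0428, 0.3198]
orientation: [179.9, -30.4, -22.9]
force: [-94.2, 19.4, 60.2]
```

```bash
H="python3 -m handwheel"; f(){ grep -E "tool_pos|force: \[|orie"; }
$H '[[-1,-0.4,0.1,-0.25,0,0,0],[-1,-0.5,0.3,-0.3,0,-0.3,0],[-1,-0.7,0.3,-0.3,0,-0.6,0],[-1,-0.7,0.2,-0.2,0,-0.6,0],[-1,0,0,0,0,0,0]]'|f
python3 - <<'E'
from h import *
from plant import snapshot
go(*tcp2("M",0,20,s=.037,extra=25,back=.03))
S=snapshot("scene");cv2.imwrite("pics/s4.png",cv2.resize(S["color"][130:370,180:500,::-1],None,fx=2,fy=2))
for n,y in zip("LMR",(.12,0,-.12)):
  for a in(0,.9,1): print(n,a,(proj(S,P0+rot([0,0,Y]).apply([.134*np.sin(a-.5),y,.134*np.cos(a-.5)]))-[180,130])*2)
E
```

```text
tool_pos: [0.4613, -0.0377, 0.3195]
orientation: [-179.7, -22.4, -23.0]
force: [0.5, 1.6, 0.6]
at [ 0.4613 -0.0377  0.3195] [-179.7  -22.4  -23. ] t 19.1 F [0.5 1.6 0.6] q [ 22.  -1. -54.  37. -26.  13.]
to [0.4194 0.0231 0.3261] [180. -20.  22.]
turn now [ 2.67 -0.4  -6.99] shift@now [-2.21 -1.59 -1.19] shift@target [-0.52 -2.88 -0.47]
L 0 [350.93590248 189.80358122]
L 0.9 [303.29005747 237.4120814 ]
L 1 [297.83989222 248.02423658]
M 0 [256.35585845 164.2404898 ]
M 0.9 [203.10285976 207.83600269]
M 1 [197.35935457 217.84942908]
R 0 [168.85343433 140.63050881]
R 0.9 [111.15975205 180.65819877]
R 1 [105.2029167  190.12215176]
```

View pics/s4.png

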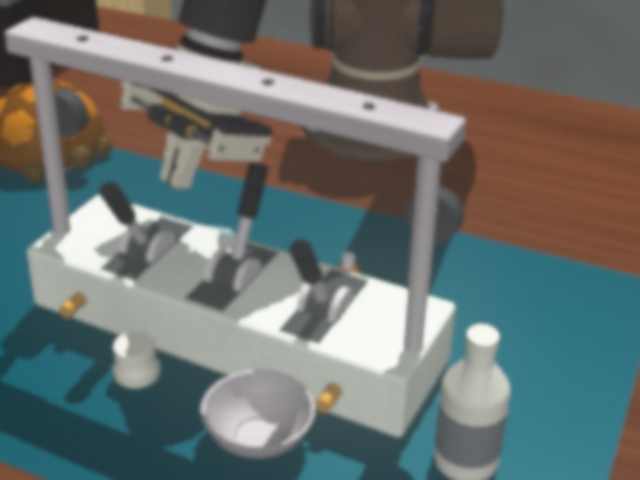

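Right is on: its tip is at (108,188), against a predicted (105,190). Left is at (299,244), also on. Middle is still off at (254,168), so it goes last.

```bash
H="python3 -m handwheel"; f(){ grep -E "tool_pos|force: \[|orie"; }
sed -i 's/"M":(0,0,0)/"M":(0,20,0)/' h.py
$H '[[-1,-0.8,0,-0.6,0,-0.4,0],[-1,-0.6,-0.3,-0.8,0,0,0],[-1,0,-0.6,-0.2,0.35,0,-0.92],[-1,0,-0.6,0,0.35,0,-0.92],[-1,0,-0.6,0,0.35,0,-0.92]]'|f
$H '[[-1,0,-0.4,0,0.35,0,-0.92],[-1,0,0,0,0.35,0,-0.92],[-1,0,0,0,0.35,0,-0.92]]'|f
python3 - <<'E'
from h import *
go(*tcp2("M",0,20,s=.037,back=.03))
go(*tcp2("M",0,20,s=.037,back=.01))
E
```

```text
tool_pos: [0.4348, 0.0291, 0.3439]
orientation: [-179.7, -20.2, -5.2]
force: [-3.2, -6.2, 1.9]
tool_pos: [0.4352, 0.0381, 0.3433]
orientation: [-179.6, -20.1, 12.5]
force: [-1.2, -2.9, -0.9]
at [0.4352 0.0381 0.3433] [-179.6  -20.1   12.5] t 20.15 F [-1.2 -2.9 -0.9] q [ 34.  -6. -46.  13. -31.  59.]
to [0.4177 0.0278 0.3261] [180. -20.  17.]
turn now [ 0.19 -0.03 -0.71] shift@now [-0.96  0.25  0.38] shift@target [-0.98  0.19  0.38]
at [0.4352 0.0381 0.3433] [-179.6  -20.1   12.5] t 20.15 F [-1.2 -2.9 -0.9] q [ 34.  -6. -46.  13. -31.  59.]
to [0.4377 0.0267 0.3261] [180. -20.  17.]
turn now [ 0.19 -0.03 -0.71] shift@now [-0.24  0.47  0.64] shift@target [-0.27  0.46  0.63]
```

```bash
H="python3 -m handwheel"; f(){ grep -E "tool_pos|force: \[|orie"; }
$H '[[-1,-0.5,0,0,0,0,0],[-1,-0.46,0.2,0.2,0.19,0,-0.7],[-1,0,0,0.2,0,0,0],[-1,0,0,0,0,0,0]]'|f
python3 - <<'E'
from h import *
go(*tcp2("M",0,20,s=.037,back=.01))
for a,t in((.1,20),(.4,22),(.6,25),(.8,28),(1.02,31)):
  p,R=tcp2("M",a,t,s=.037);print(p.round(4),(R.inv().apply(p-tcp2("M",.1,20,s=.037)[0])/.025).round(2))
E
```

```text
tool_pos: [0.4171, 0.03, 0.3252]
orientation: [-179.8, -20.1, 16.6]
force: [-1.2, -0.3, 0.1]
at [0.4171 0.03   0.3252] [-179.8  -20.1   16.6] t 20.65 F [-1.2 -0.3  0.1] q [ 34.  -7. -49.  12. -29.  63.]
to [0.4377 0.0267 0.3261] [180. -20.  17.]
turn now [-0.01 -0.02 -0.07] shift@now [0.72 0.36 0.23] shift@target [0.71 0.37 0.22]
[0.4592 0.0256 0.333 ] [0. 0. 0.]
[0.4832 0.0181 0.3418] [ 0.9   0.57 -0.02]
[0.4946 0.0146 0.34  ] [1.23 0.83 0.26]
[0.5062 0.0112 0.3339] [1.46 1.1  0.73]
[0.5193 0.0078 0.3228] [1.58 1.38 1.43]
```

```bash
H="python3 -m handwheel"; f(){ grep -E "tool_pos|force: \["; }
$H '[[-1,0.36,0.18,0.12,0,0,0],[-1,0.36,0.18,0.12,0,0,0]]'|f
$H '[[-1,0.2,0.08,0.06,0,0,0]]'|f
$H '[[-1,0.1,0.04,0,0,0,0],[-1,0.1,0.04,0,0,0,0]]'|f
$H '[[-1,0.1,0.04,0,0,0,0]]'|f
$H '[[-1,0.1,0.05,0,0,0,0]]'|f
$H '[[-1,0.1,0.05,0,0,0,0]]'|f
$H '[[-1,0.1,0.05,0,0,0,0]]'|f
```

```text
tool_pos: [0.4387, 0.0272, 0.3261]
force: [0.2, -0.1, 0.5]
tool_pos: [0.4443, 0.0266, 0.3261]
force: [-1.2, -0.8, 0.7]
tool_pos: [0.448, 0.0257, 0.3274]
force: [-3.4, -0.3, 0.7]
tool_pos: [0.4505, 0.0255, 0.3285]
force: [-3.1, -1.1, 1.0]
tool_pos: [0.4533, 0.0251, 0.3295]
force: [-2.1, 0.4, 0.2]
tool_pos: [0.456, 0.0246, 0.3304]
force: [-3.2, -0.0, -0.2]
tool_pos: [0.4587, 0.0241, 0.3312]
force: [-1.8, 0.2, 1.0]
```

Middle is now free.

```bash
H="python3 -m handwheel"; f(){ grep -E "tool_pos|force: \[|orie"; }
$H '[[-1,0.15,0.09,-0.02,0,0.05,0],[-1,0.15,0.09,-0.02,0,0.05,0]]'|f
$H '[[-1,0.15,0.09,-0.02,0,0.06,0],[-1,0.15,0.09,-0.02,0,0.06,0]]'|f
$H '[[-1,0.15,0.09,-0.02,0,0.06,0],[-1,0.15,0.09,-0.02,0,0.06,0]]'|f
$H '[[-1,0.11,0.09,0.09,0,0.17,0],[-1,0.11,0.09,0.09,0,0.17,0],[-1,0.11,0.09,0.09,0,0.17,0]]'|f
$H '[[-1,0.08,0.09,0.15,0,0.17,0],[-1,0.08,0.09,0.15,0,0.17,0],[-1,0.08,0.09,0.15,0,0.17,0]]'|f
python3 - <<'E'
from h import *
go(*tcp2("M",.8,28,s=.037))
go(*tcp2("M",1.0,31,s=.037))
E
```

```text
tool_pos: [0.4664, 0.0217, 0.3346]
orientation: [-179.8, -20.7, 16.7]
force: [-2.4, 0.5, -1.5]
tool_pos: [0.474, 0.0191, 0.3381]
orientation: [-179.8, -21.4, 16.7]
force: [-2.3, 0.7, -3.0]
tool_pos: [0.4817, 0.0167, 0.3419]
orientation: [-179.8, -22.1, 16.7]
force: [-2.5, -0.0, -2.0]
tool_pos: [0.4937, 0.0133, 0.3392]
orientation: [-179.8, -25.3, 16.7]
force: [-3.6, -1.9, 1.0]
tool_pos: [0.5055, 0.01, 0.3313]
orientation: [-179.7, -28.3, 16.7]
force: [-2.5, -1.9, 1.3]
at [0.5055 0.01   0.3313] [-179.7  -28.3   16.7] t 23.275 F [-2.5 -1.9  1.3] q [ 24.   1. -43.  11. -19.  73.]
to [0.5062 0.0112 0.3339] [180. -28.  17.]
turn now [-0.02 -0.06 -0.05] shift@now [ 0.09 -0.04 -0.07] shift@target [ 0.09 -0.04 -0.07]
at [0.5055 0.01   0.3313] [-179.7  -28.3   16.7] t 23.275 F [-2.5 -1.9  1.3] q [ 24.   1. -43.  11. -19.  73.]
to [0.5175 0.0079 0.3236] [180. -31.  17.]
turn now [-0.01  0.44 -0.05] shift@now [0.24 0.22 0.48] shift@target [0.21 0.22 0.49]
```

```bash
H="python3 -m handwheel"; f(){ grep -E "tool_pos|force: \[|orie"; }
$H '[[-1,0.06,0.05,0.12,0,0.11,0]]'|f
$H '[[-1,0.06,0.05,0.12,0,0.11,0]]'|f
$H '[[-1,0.06,0.05,0.12,0,0.11,0]]'|f
$H '[[-1,0.04,0.03,0.08,0,0.08,0]]'|f
```

```text
tool_pos: [0.5083, 0.0095, 0.3292]
orientation: [-179.8, -28.9, 16.7]
force: [-2.3, -1.4, 1.6]
tool_pos: [0.5111, 0.009, 0.3271]
orientation: [-179.8, -29.6, 16.6]
force: [-3.4, -2.9, 0.4]
tool_pos: [0.5139, 0.0085, 0.325]
orientation: [-179.8, -30.2, 16.6]
force: [-3.7, -1.8, -0.3]
tool_pos: [0.516, 0.0085, 0.3238]
orientation: [-179.8, -30.7, 16.6]
force: [-8.6, -0.9, 1.6]
```

```bash
H="python3 -m handwheel"; f(){ grep -E "tool_pos|force: \[|orie"; }
$H '[[-1,0.04,0.01,0.03,0,0.02,0]]'|f
$H '[[-1,0.04,0.01,0.03,0,0.02,0]]'|f
python3 - <<'E'
from h import *
from plant import snapshot
S=snapshot("scene");cv2.imwrite("pics/s5.png",cv2.resize(S["color"][130:370,180:500,::-1],None,fx=2,fy=2))
E
```

```text
tool_pos: [0.5164, 0.0083, 0.3233]
orientation: [-179.8, -30.7, 16.6]
force: [-15.2, 1.0, 5.2]
tool_pos: [0.5169, 0.0083, 0.323]
orientation: [-179.8, -30.7, 16.6]
force: [-25.4, 2.6, 11.6]
```

View pics/s5.png

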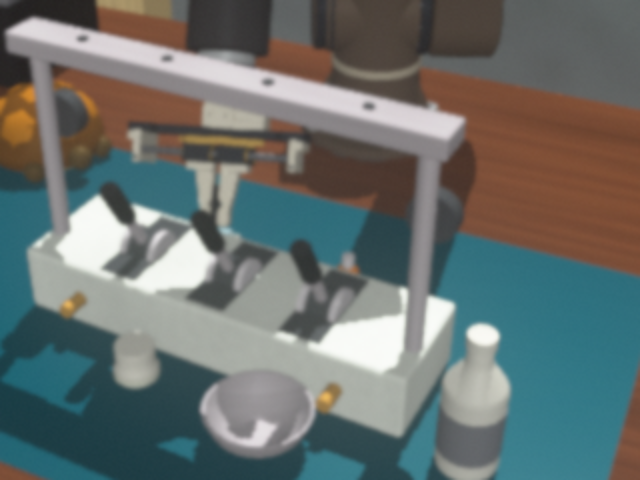

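All three levers now lean away in parallel (tips near (108,187), (198,215) and (299,244)). I'll retract and compare them numerically.

```bash
H="python3 -m handwheel"; f(){ grep -E "tool_pos|force: \[|orie"; }
$H '[[-1,-0.4,0,-0.2,0,0,0],[-1,-0.7,-0.1,-0.3,0,-0.3,0],[-1,-0.7,-0.1,-0.3,0,-0.6,0],[-1,-0.7,-0.1,-0.5,0,-0.6,0],[-1,-0.4,0,-0.8,0,-0.3,0]]'|f
$H '[[-1,0,0,-0.8,0,0,0],[-1,0,0,-0.5,0,0,0],[-1,0,0,0,0,0,0],[-1,0,0,0,0,0,0]]'|f
python3 - <<'E'
from h import *
from plant import snapshot
S=snapshot("scene");g=S["color"].astype(int);m=(g.max(2)<60).astype(np.uint8)
for n,y in zip("LMR",(.12,0,-.12)):
  f=lambda a,r:proj(S,P0+rot([0,0,Y]).apply([r*np.sin(a-.5),y,r*np.cos(a-.5)]))
  c=f(1,.1).astype(int);w=np.zeros_like(m);cv2.circle(w,tuple(map(int,c)),16,1,-1)
  k=max(cv2.findContours(m&w,0,1)[0],key=cv2.contourArea).reshape(-1,2)
  vx,vy,_,_=cv2.fitLine(k,2,0,.01,.01).ravel();an=np.degrees(np.arctan2(abs(vy),abs(vx)))
  pr={a:np.degrees(np.arctan2(*np.abs((f(a,.134)-f(a,.07))[::-1]))).round(1) for a in(.8,.9,1.)}
  print(n,"axis",an.round(1),"pred",pr,"cen",k.mean(0).round(1),"pred",{a:f(a,.102).round(1) for a in(.8,.9,1.)})
E
```

```text
tool_pos: [0.4331, -0.0089, 0.3376]
orientation: [-179.8, -20.1, 16.7]
force: [0.5, 0.3, 0.3]
tool_pos: [0.4227, -0.0124, 0.3674]
orientation: [-179.8, -20.1, 16.7]
force: [0.1, -0.5, 0.4]
L axis 64.7 pred {0.8: np.float64(79.6), 0.9: np.float64(73.7), 1.0: np.float64(66.2)} cen [332.6 260. ] pred {0.8: array([336.3, 253.8]), 0.9: array([334.2, 257.4]), 1.0: array([332.2, 261.4])}
M axis 60.9 pred {0.8: np.float64(74.3), 0.9: np.float64(67.9), 1.0: np.float64(60.1)} cen [283.7 245.5] pred {0.8: array([287.3, 239.2]), 0.9: array([285.1, 242.6]), 1.0: array([283. , 246.4])}
R axis 55.2 pred {0.8: np.float64(70.0), 0.9: np.float64(63.3), 1.0: np.float64(55.5)} cen [238.6 231. ] pred {0.8: array([242.2, 225.7]), 0.9: array([239.9, 229. ]), 1.0: array([237.7, 232.5])}
```

All three measure about 1.0 rad, and the tool is free.

```bash
python3 -c "
from plant import *
print(close_job())"
```

```text
the job is handed in; nothing more can be done
None
```

All three levers are fully on (thrown left, right, middle, each measuring about 1.0 rad in the final picture) and the job is handed in with the tool clear; my last pushes on the right lever at its end stop reached about 113 N at the wrist (limit 120), and I don't have the verdict.

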